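# Test the RCD in a kitchen power box

### The arm

A 6-joint arm with a two-finger parallel gripper is mounted at the origin on the work surface. World frame = base frame: x ahead of the robot, y to its left, z up, the work surface at z = 0. Lengths are in m, angles in rad, forces in N, time in s.
With the tool pointing down it reaches from about 0.375 to 0.75 m from the base axis. Payload 9 kg.
Tool frame: the origin (TCP) lies on the centre line of the jaws, within the pads' length; the fingertips stand 11 mm ahead of it and the grasp point (between the pads) lies 8 mm behind it; z points along the fingers, y is the line along which they close (so a half turn about z gives the same grasp; the last joint's range is limited). The gripper opens to 85 mm and grips with 20 to 120 N. Pads are 22 mm wide; open, the fingers measure 114 mm over their backs; the gripper's body (76 mm by 85 mm) begins 54 mm behind the grasp point. The pads swing forward as they close: fully open they stand 13 mm farther back than shut.
Start: joints at [0.938, 0.104, 0.097, 1.564, 0, 1.353], TCP at [0.242, 0.549, 0.242] pointing down, gripper open.
Joint ranges: [-2.99, 2.99], [-0.84, 1.86], [-1.1, 1.16], [-1.84, 2.11], [-1.51, 1.56], [-3.14, 3.14]. Speed limits (rad/s): [2.22, 2.22, 2.57, 3.14, 3.14, 3.14].

### API

Orientations are given as a unit quaternion [w, x, y, z].
In Python, from plant import * gives the robot as it stands.
- The arm moves only by the shell command python3 -m pendant 'ROWS'. ROWS is JSON, a list of rows, each a list of 3 entries, a list of its own where there are three numbers: the shift along the tool's x, y, z in mm, then the turn, a rotation vector about the tool's x, y, z in rad, then the closure, from 0 (fully open) to 1 (shut). In form: [[[tx, ty, tz], [rx, ry, rz], claw], ...]. A call has 1 to 5 rows; each row is the pose to reach, as a shift and turn from the pose commanded when the call began, along the tool's axes at that moment; what a row does not reach only later rows make up. A row lasts 1/8 s, in which the tool goes at most 62.5 mm and 10.7 degrees, less where a joint would pass 70% of its speed; a pose out of reach is approached as far as the arm can. A call with a gripper value outside its range is refused whole. The fingers move at their own pace and stop on an object; the grip force is fixed at half the most. Time passes only in rows, so rows that repeat a pose let the fingers close. It gives the time, the measured TCP pose, the force, the opening and the grip force at its end, in the units of the state.
- read_state(): the state, without advancing time (a new reading comes with each control period).
- capture(name): name is "side" or "top"; returns the picture (420x560x3 uint8, red, green, blue); there is no depth.
- camera_model(name): a dict with "camera_matrix" (3x3 intrinsics, pixels), "view" (4x4, takes a point from world to camera coordinates). Camera axes: x right, y up, looking along -z (the intrinsics and any distortion apply to the point x, -y, -z); pixel columns grow to the right and rows downward; lengths in m; the calibration is good to about 2 mm. A picture is of the moment at which its call begins. camera_model takes no time and is no camera call.
- hand_in(): hands the job in; it is judged then, once.
The state is a dict: "time": time; "joint_pos": joint angles; "joint_velocities": joint speeds; "effort": joint torques, N m; "eef_pos": TCP position; "tcp_rot": TCP orientation; "wrist_force": force on the tool from outside, world axes, zero at the start; "torque": the same for the moment, N m; "width": finger opening in m; "grip_force": force on a finger pad.
Only numpy, scipy, OpenCV 4.12 (cv2) and the standard library are available. Lean on these libraries where they do the work, as an engineer would, in place of code of your own. Each camera call takes 0.05 s, during which the arm holds its last target. There are 200 camera calls.

### The job

The storage jar stands in the way of the clear flap on the portable power box: set it aside upright on the worktop, well clear of the flap, and lift the flap up until it stays open. Press the residual-current device's test button so that its lever drops, lift that lever back up until it latches, and shut the flap fully again. Leave the other breaker switched on and do not disturb the other kitchen things.

Things in the scene. Friction and masses are not known exactly. Their poses are not given: they have to be found in the camera images.
- power_box: dark power distribution box, 260 wide (y), 228 deep (x), 137 high, fixed. Origin on the worktop under the middle of its front wall; x into the box, y left, z up. Front wall 70 high; from its top edge a face slopes up and back at 30 degrees for 134. In it an open well, 12 to 120 up the slope, 224 wide, 48 deep, holds the devices. Handle on top at x 198, 188 high; sockets stand out 14 at the sides
- flap (a joint): angle of the clear flap (4 thick, 126 long, 220 wide), hinged along the top of the slope; 0 shut, 2.09 standing vertical, 2.3 fully up against its stop. Raised past about 1.7 it stays up where it is left; let go below about 1.4 it falls slowly shut by itself. About 1 N at the tab moves it.
- flap_tab (a point): grip point on the flap's grey pull tab: a flat tongue 24 wide (y), 10 thick, sticking out 32 past the middle of the flap's lower edge, overhanging the box's front wall. The point is 146 from the hinge line, 12 from the tab's free end. x axis from the tab to the hinge, z axis out of the flap's outer face
- flap_hinge (a point): middle of the flap's hinge line, which runs along y of power_box
- rcd: residual-current device: pale block 72 wide (y), its face 45 long, parallel to the slope and 28 below it in the well. Origin mid-face; axes parallel to power_box's: face's outward normal (-0.5, 0, 0.866), up the slope (0.866, 0, 0.5). ONE broad black lever (22 wide, centred at y = -8), beside it a square grey test button (12 x 12, at y = +22). RCD and mcb lie side by side, 80 apart, either order
- rcd_test_top (a point): middle of the top of the test button, which stands 7.5 out of the face. Press it square to the face (or within 30 degrees).
- rcd_test (a joint): travel of the test button, 0 to 0.006 m, sprung; it trips the RCD after about 3 mm and 3 N, bottoms at about 4.5 N. It dips by itself while the lever is being lifted.
- rcd_lever (a joint): RCD lever angle. 0.94 = off: dropped, leaning 20 degrees down the slope. About 0.1 = on: latched. 0 = hard stop just past the latch, leaning 34 degrees up the slope: push it up to 0.02 to latch, else it falls back. Sprung down: 3 to 6 N up the slope near its tip lifts it; only the test button drops it. 7 thick; pivot 4 below the face at mid-face; tip 24 from the pivot, so 16 to 20 out of the face
- rcd_lever_tip (a point): middle of the free end of the RCD's lever
- mcb: the other breaker, a four-pole block of the same size as the RCD, axes and origin as for rcd. No test button; four narrow black levers (8 wide, 18 apart, tied by a thin bar).
- mcb_lever (a joint): angle of the four tied levers of the other breaker: 0 = on (leaning up the slope), 0.94 = off. Stays where it is put, about 3 N moves it.
- jar: glass storage jar, 60 in diameter and 160 high, steel lid 63 in diameter and 22 high at the top; standing on the worktop in front of the flap's tab. Origin under its middle.
- pepper_mill: dark wooden pepper mill, 56 in diameter, 194 high, bystander; origin under its middle
- oil_bottle: green glass bottle, 62 in diameter, 210 high, bystander; origin under its middle
- mug: white mug, 78 in diameter, 92 high, handle sticking out about 35 at its +y side, bystander; origin under its middle
- tin: metal food tin, 72 in diameter, 108 high, bystander; origin under its middle

How it is judged:
By the outcome, as a careful person would: the job done as asked, in the order asked, and still so for the second after the job is handed in, with the robot touching nothing.
It also fails if it takes over 69 s, if anything falls off the work surface, if the arm or the gripper's body presses on something with over 40 N, if the wrist force passes 120 N, or if a joint passes its speed limit or range.

## Working session

There is one attempt and no reset: what is moved stays moved. The work goes in short steps, Python scripts to look and compute and a shell command to move; the robot and the scene stay as the last step left them, time stands still between calls to the robot, and variables do not carry over. Pictures are saved under pics/ and viewed, at most 10 in all, crops included, and the job is handed in when it is done.

```bash
ls; mkdir -p pics; python3 - <<'E'
from plant import *
import cv2
for n in("side","top"):
    im=capture(n); cv2.imwrite(f"pics/{n}0.png",im[:,:,::-1])
    m=camera_model(n); print(n,m)
print(read_state())
E
```

```text
pics
side {'camera_matrix': array([[439.76987819,   0.        , 279.41003861],
       [  0.        , 439.76987819, 208.34692127],
       [  0.        ,   0.        ,   1.        ]]), 'view': array([[ 0.98198357, -0.18810626, -0.01800841, -0.49597446],
       [ 0.12083775,  0.55182013,  0.82516228, -0.1929509 ],
       [-0.14528079, -0.81247189,  0.56460864, -0.8336482 ],
       [ 0.        ,  0.        ,  0.        ,  1.        ]])}
top {'camera_matrix': array([[517.70977194,   0.        , 274.04210406],
       [  0.        , 517.70977194, 202.58540283],
       [  0.        ,   0.        ,   1.        ]]), 'view': array([[ 0.0138407 , -0.99968158, -0.02109915,  0.03195082],
       [ 0.99763655,  0.01238592,  0.06758628, -0.53539061],
       [-0.06730342, -0.02198472,  0.99749031, -1.12887238],
       [ 0.        ,  0.        ,  0.        ,  1.        ]])}
{'time': 0.1, 'joint_pos': array([ 9.38308014e-01,  1.04647930e-01,  9.65341592e-02,  1.56391284e+00,
       -4.07236881e-06,  1.35312038e+00]), 'joint_velocities': array([-0.00182409, -0.00021461,  0.00230875,  0.00245212,  0.00041519,
        0.0010813 ]), 'effort': array([ 5.00834562e-03, -5.58209860e+01,  5.04718208e+01,  1.30375117e-02,
       -4.55175568e-04, -3.53186647e-05]), 'eef_pos': array([0.24161057, 0.54887938, 0.24158811]), 'tcp_rot': array([-2.51827719e-04,  2.05922327e-01,  9.78568146e-01, -5.61238912e-04]), 'wrist_force': array([-0.0322701 , -0.49583262, -0.1360136 ]), 'torque': array([ 0.03036724, -0.04252992, -0.01363565]), 'grip_force': 0.0, 'width': 0.08550935479771075}
```

View pics/side0.png

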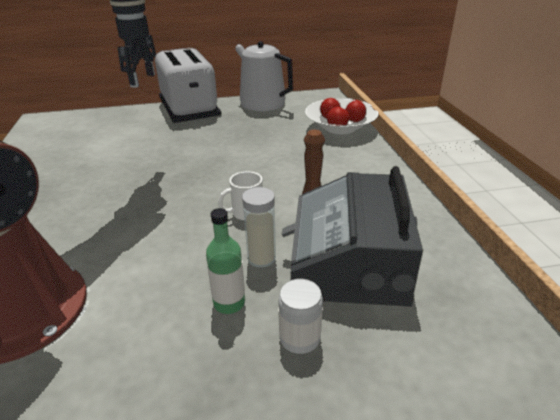

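View pics/top0.png

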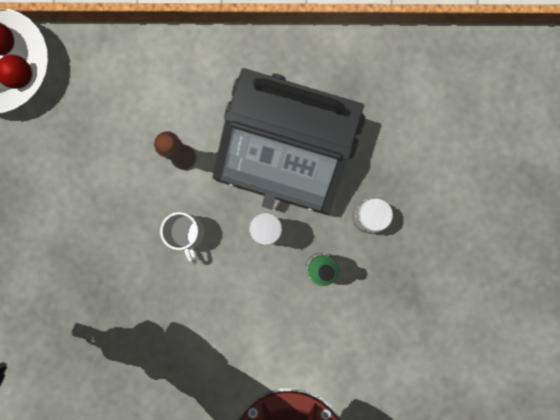

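```bash
python3 - <<'E'
import cv2
a=cv2.imread("pics/top0.png")[55:265,150:410]
cv2.imwrite("pics/topc.png",cv2.resize(a,None,fx=3,fy=2.857,interpolation=cv2.INTER_CUBIC))
a=cv2.imread("pics/side0.png")[150:360,190:450]
cv2.imwrite("pics/sidec.png",cv2.resize(a,None,fx=3,fy=2.857,interpolation=cv2.INTER_CUBIC))
E
```

```text
(no output)
```

View pics/topc.png

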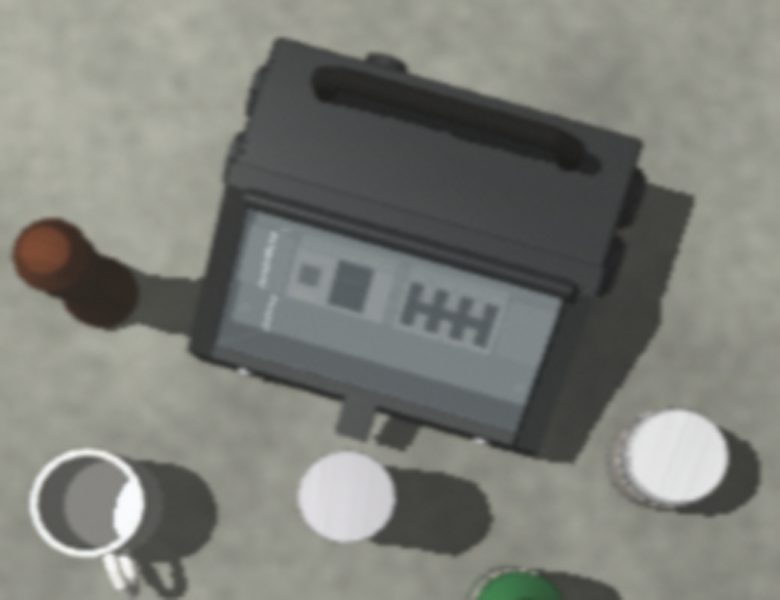

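View pics/sidec.png

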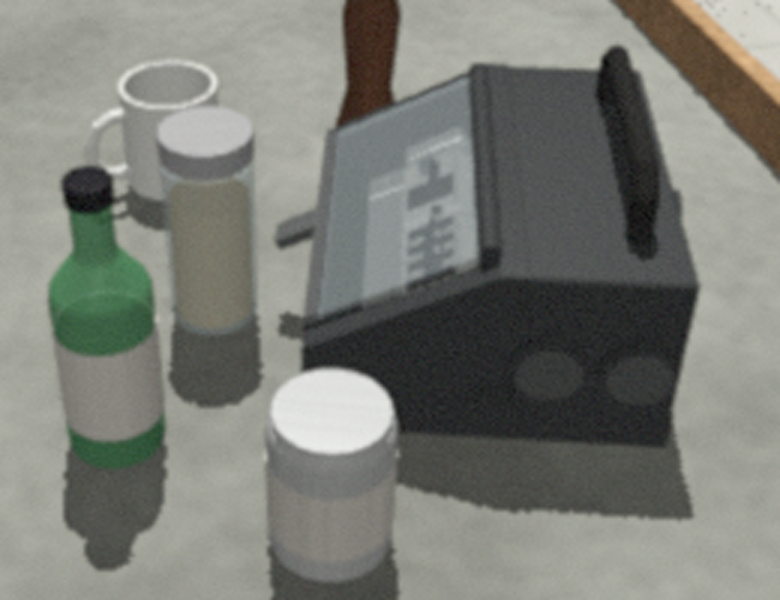

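```bash
cat > h.py <<'E'
from plant import *
import numpy as np, cv2
from scipy.spatial.transform import Rotation as R
def proj(n,P):
    m=camera_model(n);V=m["view"];K=m["camera_matrix"]
    c=(V[:3,:3]@np.asarray(P,float).T).T+V[:3,3]; c=c*[1,-1,-1]
    p=(K@c.T).T; return p[:,:2]/p[:,2:]
def ray(n,u,v,z):
    m=camera_model(n);V=m["view"];K=m["camera_matrix"]
    d=np.linalg.inv(K)@[u,v,1]*[1,-1,-1]; d=V[:3,:3].T@d; o=-V[:3,:3].T@V[:3,3]
    return o+d*(z-o[2])/d[2]
def rel(p,zdir,ydir):
    "shift mm & rotvec from current pose to target pose"
    s=read_state(); q=s["tcp_rot"]; R0=R.from_quat([q[1],q[2],q[3],q[0]])
    z=np.array(zdir,float);z/=np.linalg.norm(z); y=np.array(ydir,float); y-=z*(y@z); y/=np.linalg.norm(y)
    out=[]
    for yy in (y,-y):
        T=R.from_matrix(np.c_[np.cross(yy,z),yy,z]); out.append((R0.inv()*T).as_rotvec())
    rv=min(out,key=np.linalg.norm)
    return np.round(R0.inv().apply(np.array(p)-s["eef_pos"])*1000,1),np.round(rv,3),out
E
python3 - <<'E'
from h import *
from scipy.optimize import least_squares
T=lambda u,v:(150+u/3,55+v/2.857)
S=lambda u,v:(190+u/3,150+v/2.857)
obs=[("top",T(277,38),(.228,.13,.137)),("top",T(642,142),(.228,-.13,.137)),("top",T(353,439),(-.026,0,None)),
("side",S(697,288),(.228,-.13,.137)),("side",S(668,443),(.228,-.13,0)),("side",S(500,275),(.116,-.13,.137)),("side",S(303,342),(0,-.13,.070)),
("top",T(190,350),(0,.13,.07)),("top",T(535,457),(0,-.13,.07))]
obs=[o for o in obs if o[2][2] is not None]
def W(p,X):
    c,s=np.cos(p[2]),np.sin(p[2]);return np.array([p[0]+c*X[0]-s*X[1],p[1]+s*X[0]+c*X[1],X[2]])
f=lambda p:np.concatenate([proj(n,[W(p,X)])[0]-px for n,px,X in obs])
r=least_squares(f,[.6,0,-.27],loss="soft_l1");print(r.x);print(f(r.x).reshape(-1,2).round(1))
print("front corners",[ray("top",*T(u,v),.07).round(4) for u,v in((190,350),(535,457))])
for k,X in dict(tab=(.116-.146*.866-.004,0,.137-.073+.004),hinge=(.116,0,.137)).items():print(k,W(r.x,X),proj("top",[W(r.x,X)]),proj("side",[W(r.x,X)]))
# RCD label points
for u,v in ((310,275),(352,286),(415,305),(483,330)): print("dev",ray("top",*T(u,v),.08))
print("jar",ray("top",*T(347,497),.16))
for n,p,z in(("mug",T(88,503),.092),("tin",T(672,457),.108),("mill",T(46,253),.194),("bottle",(326,272),.21)):print(n,ray("top",*p,z))
def ctr(u,v,z):return ray("side",*S(u,v),z)
print("jar side",ctr(205,132,.16),"tin side",ctr(332,412,.108),"bottle",ctr(88,186,.21))
E
```

```text
[ 0.54630396  0.04672142 -0.28791888]
[[-1.1 -1.6]
 [ 0.7 -1.1]
 [ 0.5 -0.8]
 [-2.   1.4]
 [-0.6  0.5]
 [-2.   2.4]
 [-1.7  0. ]
 [ 0.5 -1.3]]
front corners [array([0.5833, 0.1678, 0.07  ]), array([ 0.5067, -0.077 ,  0.07  ])]
tab [0.53246219 0.05082062 0.068     ] [[267.95087929 202.09576512]] [[287.16237427 229.73843942]]
hinge [0.65752904 0.01378236 0.137     ] [[286.21765064 137.66306662]] [[353.11865092 204.7004124 ]]
dev [0.63892634 0.08288917 0.08      ]
dev [0.63103181 0.05317372 0.08      ]
dev [0.61736407 0.00869877 0.08      ]
dev [ 0.59933671 -0.03916294  0.08      ]
jar [0.47400119 0.05136697 0.16      ]
mug [0.46833898 0.23299501 0.092     ]
tin [ 0.50621799 -0.16640569  0.108     ]
mill [0.63288194 0.24316809 0.194     ]
bottle [ 0.39623318 -0.06182743  0.21      ]
jar side [0.47577967 0.04886592 0.16      ] tin side [ 0.50866415 -0.1730123   0.108     ] bottle [ 0.39587337 -0.07095351  0.21      ]
```

```bash
python3 - <<'E'
from h import *
print(rel((.475,.050,.245),(0,0,-1),(.95,.32,0)))
E
```

```text
(array([-414.7, -362.5,   -3.1]), array([-0.001,  0.   ,  0.831]), [array([-1.24088744e-03,  2.53056787e-04,  8.31078741e-01]), array([-3.10421873e-04, -1.52218247e-03, -2.31051345e+00])])
```

```bash
python3 -m pendant '[[[-42,-36,0],[0,0,0.166],0],[[-84,-72,0],[0,0,0.332],0],[[-126,-108,0],[0,0,0.498],0],[[-168,-144,0],[0,0,0.664],0],[[-210,-180,0],[0,0,0.83],0]]'; python3 - <<'E'
from h import *
print(rel((.475,.050,.245),(0,0,-1),(.95,.32,0))[:2])
E
```

```text
time: 0.72
eef_pos: [0.3618, 0.2981, 0.242]
tcp_rot: [-0.0, 0.585, 0.811, -0.0]
wrist_force: [0.6, -0.3, 0.7]
width: 0.0853
grip_force: 0.0
(array([-271.2,   29.2,   -3. ]), array([-0.   , -0.   , -0.004]))
```

```bash
python3 -m pendant '[[[-55,6,0],[0,0,0],0],[[-110,12,0],[0,0,0],0],[[-165,18,0],[0,0,0],0],[[-220,24,0],[0,0,0],0],[[-271,29,0],[0,0,0],0]]';python3 -m pendant '[[[0,0,55],[0,0,0],0],[[0,0,95],[0,0,0],0],[[0,0,110],[0,0,0],0],[[0,0,110],[0,0,0],0]]'; python3 - <<'E'
from h import *
print(rel((.475,.050,.132),(0,0,-1),(.95,.32,0))[:2])
for n in("side","top"): cv2.imwrite(f"pics/{n}1.png",capture(n)[:,:,::-1])
a=cv2.imread("pics/side1.png")[80:300,150:430];b=cv2.imread("pics/top1.png")[100:320,170:450]
cv2.imwrite("pics/c1.png",cv2.resize(np.hstack([a,b]),None,fx=1.42,fy=1.42))
E
```

```text
time: 1.35
eef_pos: [0.4761, 0.0504, 0.2421]
tcp_rot: [-0.0, 0.583, 0.812, 0.0]
wrist_force: [-0.1, 0.3, -0.2]
width: 0.085
grip_force: 0.0
time: 1.85
eef_pos: [0.4753, 0.0525, 0.1321]
tcp_rot: [-0.001, 0.583, 0.813, -0.0]
wrist_force: [-0.3, 0.0, 0.4]
width: 0.0854
grip_force: 0.0
(array([-2.3, -1.1,  0.1]), array([-0.001, -0.001,  0.001]))
```

View pics/c1.png

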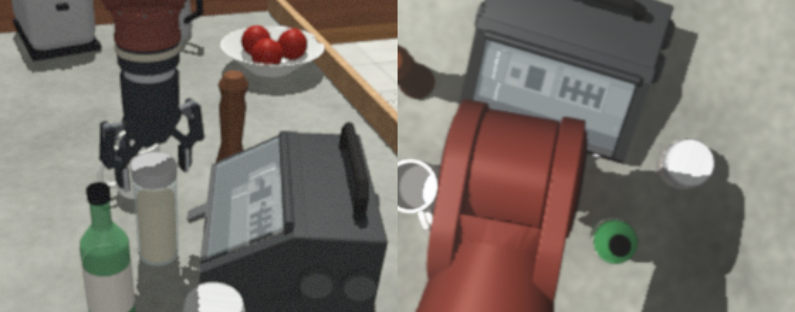

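```bash
python3 -m pendant '[[[0,0,0],[0,0,0],1],[[0,0,0],[0,0,0],1],[[0,0,0],[0,0,0],1],[[0,0,0],[0,0,0],1],[[0,0,0],[0,0,0],1]]'; python3 -m pendant '[[[0,0,0],[0,0,0],1],[[0,0,-40],[0,0,0],1],[[0,0,-80],[0,0,0],1],[[0,0,-120],[0,0,0],1],[[0,0,-120],[0,0,0],1]]'; python3 - <<'E'
from h import *
print(rel((.30,.36,.252),(0,0,-1),(.95,.32,0))[:2], read_state()["joint_pos"])
E
```

```text
time: 2.58
eef_pos: [0.4766, 0.0522, 0.1342]
tcp_rot: [0.001, 0.583, 0.813, 0.001]
wrist_force: [-2.6, -1.0, 7.3]
width: 0.0617
grip_force: 64.4
time: 3.2
eef_pos: [0.4772, 0.0521, 0.2558]
tcp_rot: [0.002, 0.583, 0.813, 0.001]
wrist_force: [0.6, -0.5, -3.0]
width: 0.0618
grip_force: 67.8
(array([348.4, -69.2,   2.6]), array([0.005, 0.003, 0.001])) [-1.64579715e-01 -2.66202244e-01 -2.30284563e-01  1.60123258e+00
  5.10598157e-05  1.08011029e+00]
```

```bash
python3 -m pendant '[[[40,-8,0],[0,0,0],1],[[90,-18,0],[0,0,0],1],[[140,-28,0],[0,0,0],1],[[190,-38,0],[0,0,0],1],[[240,-48,0],[0,0,0],1]]'; python3 -m pendant '[[[45,-9,0],[0,0,0],1],[[80,-16,0],[0,0,0],1],[[108,-21,0],[0,0,0],1],[[108,-21,40],[0,0,0],1],[[108,-21,80],[0,0,0],1]]'; python3 -m pendant '[[[0,0,20],[0,0,0],1],[[0,0,32],[0,0,0],1],[[0,0,38],[0,0,0],1],[[0,0,38],[0,0,0],1]]'
```

```text
time: 3.82
eef_pos: [0.352, 0.2655, 0.2511]
tcp_rot: [-0.0, 0.583, 0.812, -0.0]
wrist_force: [0.9, 1.1, -2.7]
width: 0.0616
grip_force: 67.4
time: 4.45
eef_pos: [0.2983, 0.3601, 0.1702]
tcp_rot: [-0.0, 0.583, 0.813, -0.0]
wrist_force: [0.0, -0.3, -3.4]
width: 0.0618
grip_force: 67.7
time: 4.95
eef_pos: [0.2994, 0.3602, 0.1351]
tcp_rot: [0.0, 0.583, 0.812, 0.001]
wrist_force: [0.5, 0.4, -4.1]
width: 0.0619
grip_force: 67.8
```

```bash
python3 -m pendant '[[[0,0,1.5],[0,0,0],1],[[0,0,2],[0,0,0],1],[[0,0,2],[0,0,0],1]]'
```

```text
time: 5.32
eef_pos: [0.2995, 0.3605, 0.1342]
tcp_rot: [0.0, 0.583, 0.813, 0.001]
wrist_force: [-3.3, -1.3, 7.3]
width: 0.0614
grip_force: 68.7
```

```bash
cat >> h.py <<'E'
B=np.array([.5463,.0467]);YAW=-.288
RB=R.from_euler("z",YAW)
def box(x,y,z): return RB.apply(np.array([x,y,z])/1000.)+[*B,0]
def d(x,y,z): return RB.apply([x,y,z])
def inbox(p): return RB.inv().apply(np.array(p)-[*B,0])*1000
def tip(x,y,z,zd): # TCP so that fingertips at box point
    zd=np.array(zd,float);zd/=np.linalg.norm(zd); return box(*(np.array([x,y,z])-11*zd))
E
python3 -m pendant '[[[0,0,0],[0,0,0],0],[[0,0,0],[0,0,0],0],[[0,0,0],[0,0,0],0],[[0,0,-40],[0,0,0],0],[[0,0,-95],[0,0,0],0]]'; python3 -m pendant '[[[0,0,-55],[0,0,0],0.5],[[0,0,-55],[0,0,0],1]]'; python3 - <<'E'
from h import *
zd=(.8,0,-.6)
for p in ((-130,0,115),):
  print(rel(tip(*p,zd),d(*zd),d(0,1,0)), read_state()["joint_pos"])
  print(tip(*p,zd))
E
```

```text
time: 5.95
eef_pos: [0.2981, 0.3593, 0.2272]
tcp_rot: [-0.0, 0.583, 0.812, -0.001]
wrist_force: [0.9, 1.7, 0.2]
width: 0.0852
grip_force: 0.0
time: 6.2
eef_pos: [0.3003, 0.3609, 0.2869]
tcp_rot: [0.001, 0.583, 0.812, 0.003]
wrist_force: [-0.5, -0.0, -0.9]
width: 0.0518
grip_force: 0.0
(array([-296.7,   17.8,  164.8]), array([-0.436, -0.852, -0.888]), [array([-0.43595944, -0.85197014, -0.88837899]), array([-0.99653699,  0.50993537,  1.99711223])]) [ 5.96998835e-01 -2.86740557e-01 -1.90449835e-01  1.66008877e+00
  4.45769418e-06  1.84182401e+00]
[0.41321664 0.08612408 0.1216    ]
```

```bash
python3 -m pendant '[[[-42,2,6],[-0.061,-0.119,-0.124],1],[[-84,4,14],[-0.122,-0.238,-0.248],1],[[-126,7,25],[-0.183,-0.357,-0.372],1],[[-168,10,40],[-0.244,-0.477,-0.497],1],[[-210,12,60],[-0.305,-0.596,-0.62],1]]';  python3 - <<'E'
from h import *
zd=(.8,0,-.6)
for p in ((-130,0,115),):
  print(rel(tip(*p,zd),d(*zd),d(0,1,0))[:2], read_state()["joint_pos"],inbox(read_state()["eef_pos"]))
E
```

```text
time: 6.82
eef_pos: [0.3957, 0.1939, 0.2232]
tcp_rot: [0.311, 0.284, 0.904, -0.068]
wrist_force: [-0.6, 1.2, -0.4]
width: -0.0002
grip_force: 0.0
(array([ -1.1, -85.1, 122.5]), array([-0.177, -0.27 , -0.253])) [ 0.50365141 -0.84192044 -0.80770044  1.22881661 -0.54185156  1.00767938] [-186.2452988    98.33298223  223.20332868]
```

```bash
python3 - <<'E'
from h import *
print(rel(box(-18,0,135),(0,0,-1),d(0,1,0)))
E
```

```text
(array([-99.9, -48.3, 182.8]), array([-0.046,  0.65 , -0.31 ]), [array([-0.04577899,  0.64986374, -0.31027091]), array([0.91248185, 0.06427885, 2.68530402])])
```

```bash
python3 -m pendant '[[[-20,-10,37],[-0.009,0.13,-0.062],1],[[-40,-20,73],[-0.018,0.26,-0.124],0.8],[[-60,-30,110],[-0.027,0.39,-0.186],0.5],[[-80,-39,146],[-0.036,0.52,-0.248],0.4],[[-100,-48,183],[-0.046,0.65,-0.31],0.4]]';  python3 - <<'E'
from h import *
s=read_state()
print(rel(box(-18,0,52),(0,0,-1),d(0,1,0))[:2],s["width"],s["joint_pos"])
for n in("side","top"): cv2.imwrite(f"pics/{n}2.png",capture(n)[:,:,::-1])
E
```

```text
time: 7.45
eef_pos: [0.5227, 0.0599, 0.1419]
tcp_rot: [0.015, 0.152, 0.988, -0.001]
wrist_force: [-0.4, 0.0, 1.0]
width: 0.0512
grip_force: 0.0
(array([-5.9, -6. , 90.1]), array([ 0.002,  0.029, -0.018])) 0.05122779650380499 [-0.13323491 -0.1545528  -0.33977761  1.35651042 -0.00280978  0.17250642]
```

```bash
python3 -m pendant '[[[0,0,0],[0,0,0],0.4],[[0,0,0],[0,0,0],0.4]]';  python3 - <<'E'
from h import *
s=read_state()
print(rel(box(-18,0,52),(0,0,-1),d(0,1,0))[:2],s["width"])
a=cv2.imread("pics/side2.png")[120:300,200:440]
cv2.imwrite("pics/c2.png",cv2.resize(a,None,fx=3,fy=3))
E
```

```text
time: 7.8
eef_pos: [0.5218, 0.0622, 0.1444]
tcp_rot: [0.018, 0.152, 0.988, -0.002]
wrist_force: [-0.2, -0.1, -0.0]
width: 0.0513
grip_force: 0.0
(array([-6.7, -7.9, 92.7]), array([ 0.001,  0.036, -0.017])) 0.05128352421148227
```

View pics/c2.png

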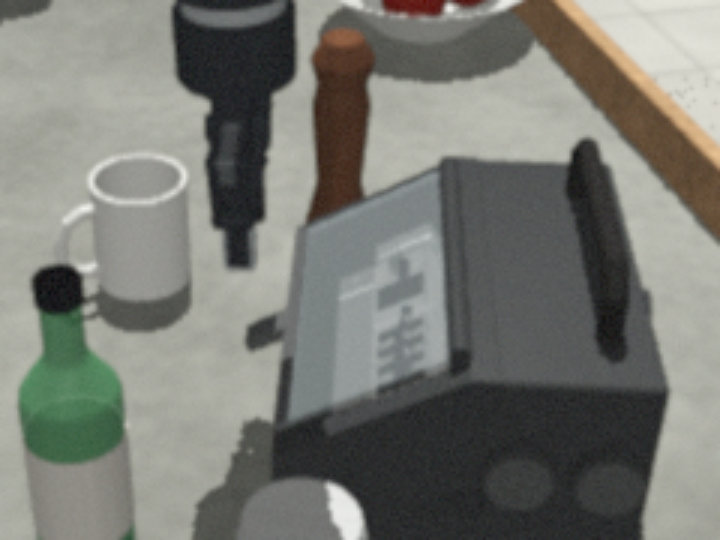

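Jar is gone from the flap's front; the gripper hangs above the tab (tab at crop (265,330)). Descend around it.

```bash
python3 -m pendant '[[[-7,-8,20],[0,0.036,-0.017],0.4],[[-7,-8,45],[0,0.036,-0.017],0.4],[[-7,-8,70],[0,0.036,-0.017],0.4],[[-7,-8,93],[0,0.036,-0.017],0.4],[[-7,-8,93],[0,0.036,-0.017],0.4]]';  python3 - <<'E'
from h import *
s=read_state()
print(rel(box(-18,0,52),(0,0,-1),d(0,1,0))[:2],s["width"],inbox(s["eef_pos"]))
cv2.imwrite("pics/side3.png",capture("side")[:,:,::-1])
a=cv2.imread("pics/side3.png")[180:270,240:360]
cv2.imwrite("pics/c3.png",cv2.resize(a,None,fx=5,fy=5))
E
```

```text
time: 8.43
eef_pos: [0.5281, 0.0519, 0.0505]
tcp_rot: [-0.001, 0.143, 0.99, 0.001]
wrist_force: [-0.3, -0.1, 0.2]
width: 0.0511
grip_force: 0.0
(array([-0.9,  0.2, -1.5]), array([ 0.001, -0.003,  0.   ])) 0.05111534310108234 [-18.94150564  -0.21097062  50.52884127]
```

View pics/c3.png

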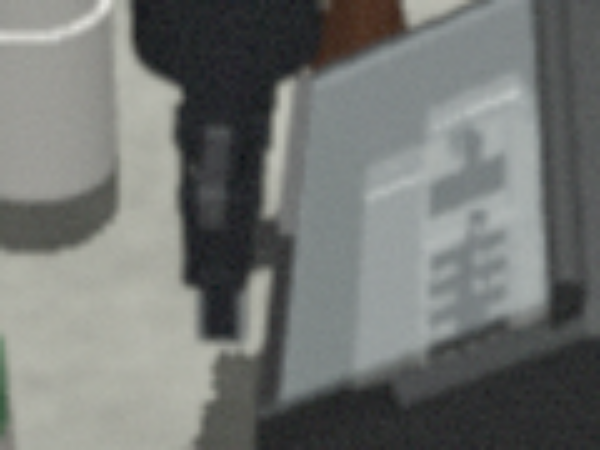

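```bash
python3 -m pendant '[[[0,0,0],[0,0,0],0.9],[[0,0,0],[0,0,0],0.9],[[0,0,0],[0,0,0],0.9],[[0,0,0],[0,0,0],0.9],[[0,0,0],[0,0,0],0.9]]';  python3 - <<'E'
from h import *
s=read_state()
h=np.array([116,137]); 
G=inbox(s["eef_pos"])+[0,0,8]; v=G[[0,2]]-h; r=np.hypot(*v); a0=np.arctan2(v[1],v[0])
print(G,r,np.degrees(a0)%360)
for th in (.2,.4,.6,.8,1.,1.2,1.4,1.6,1.75,1.9):
    a=a0-th; print(th,(h+r*np.array([np.cos(a),np.sin(a)])-G[[0,2]]).round(1))
q=s["tcp_rot"];print(RB.inv().apply(R.from_quat([*q[1:],q[0]]).as_matrix().T).round(2))
E
```

```text
time: 9.1
eef_pos: [0.5301, 0.0509, 0.0521]
tcp_rot: [-0.0, 0.144, 0.99, 0.001]
wrist_force: [-3.0, 0.2, 7.9]
width: 0.023
grip_force: 58.4
[-16.70730539  -0.60100642  60.11896509] 153.3685835949276 210.08490653515216
0.2 [-12.6  27.9]
0.4 [-19.5  57.7]
0.6 [-20.2  88.4]
0.8 [-14.9 118.5]
1.0 [ -3.7 147. ]
1.2 [ 13.  172.7]
1.4 [ 34.4 194.6]
1.6 [ 59.7 211.8]
1.75 [ 80.7 221.2]
1.9 [102.9 227.3]
[[-1.  0.  0.]
 [ 0.  1.  0.]
 [-0.  0. -1.]]
```

```bash
python3 -m pendant '[[[7,0,-13],[0,0,0],0.9],[[13,0,-28],[0,0,0],0.9],[[17,0,-43],[0,0,0],0.9],[[19.5,0,-58],[0,0,0],0.9],[[19.5,0,-58],[0,0,0],0.9]]'; python3 - <<'E'
from h import *
s=read_state();h=np.array([116,137]); 
G=inbox(s["eef_pos"])+[0,0,8]; v=G[[0,2]]-h;print(G,np.hypot(*v),(210-np.degrees(np.arctan2(v[1],v[0]))%360)/57.3)
E
```

```text
time: 9.72
eef_pos: [0.5101, 0.0567, 0.1093]
tcp_rot: [-0.002, 0.144, 0.99, 0.001]
wrist_force: [-0.3, 3.8, -3.3]
width: 0.0231
grip_force: 59.2
[-37.59527337  -0.68843809 117.29047485] 154.85468472789933 0.3959458880308926
```

```bash
python3 -m pendant '[[[0.7,0,-31],[0,0,0],0.9],[[-5,0,-61],[0,0,0],0.9],[[-16,0,-89],[0,0,0],0.9],[[-32,0,-115],[0,0,0],0.9],[[-54,0,-137],[0,0,0],0.9]]'; python3 -m pendant '[[[-25,0,-17],[0,0,0],0.9],[[-46,0,-27],[0,0,0],0.9],[[-68,0,-33],[0,0,0],0.9],[[-68,0,-33],[0,0,0],0.9]]';python3 - <<'E'
from h import *
s=read_state();h=np.array([116,137]); 
G=inbox(s["eef_pos"])+[0,0,8]; v=G[[0,2]]-h;print(G,np.hypot(*v),(210-np.degrees(np.arctan2(v[1],v[0]))%360)/57.3)
E
```

```text
time: 10.35
eef_pos: [0.5625, 0.0411, 0.2456]
tcp_rot: [-0.002, 0.144, 0.99, 0.001]
wrist_force: [3.8, 4.1, -9.9]
width: 0.0228
grip_force: 59.8
time: 10.85
eef_pos: [0.6289, 0.0215, 0.2774]
tcp_rot: [-0.002, 0.144, 0.99, 0.001]
wrist_force: [2.6, 4.5, -3.9]
width: 0.0228
grip_force: 60.2
[ 86.37391403  -0.72494174 285.37240492] 151.30127398746768 1.8971734412874757
```

```bash
python3 -m pendant '[[[0,0,0],[0,0,0],0.3],[[0,0,0],[0,0,0],0.3],[[0,0,-30],[0,0,0],0.3],[[0,0,-60],[0,0,0],0.3]]'; python3 -m pendant '[[[30,40,-15],[0,0,0],0.6],[[70,85,-15],[0,0,0],1],[[110,130,-15],[0,0,0],1],[[150,170,-15],[0,0,0],1],[[160,200,-15],[0,0,0],1]]';python3 - <<'E'
from h import *
s=read_state();print(inbox(s["eef_pos"]))
for n in("side","top"): cv2.imwrite(f"pics/{n}4.png",capture(n)[:,:,::-1])
a=cv2.imread("pics/top4.png")[85:205,200:340]
b=cv2.imread("pics/side4.png")[150:270,270:410]
cv2.imwrite("pics/c4.png",cv2.resize(np.hstack([a,b]),None,fx=2.85,fy=5,interpolation=cv2.INTER_CUBIC))
E
```

```text
time: 11.35
eef_pos: [0.6279, 0.0209, 0.3388]
tcp_rot: [-0.002, 0.144, 0.99, 0.0]
wrist_force: [-0.6, -0.7, 0.6]
width: 0.06
grip_force: 0.0
time: 11.98
eef_pos: [0.5302, 0.2604, 0.3551]
tcp_rot: [-0.001, 0.143, 0.99, 0.001]
wrist_force: [1.7, -0.9, -0.2]
width: 0.0005
grip_force: 0.0
[-76.10425388 200.34536601 355.09074024]
```

View pics/c4.png

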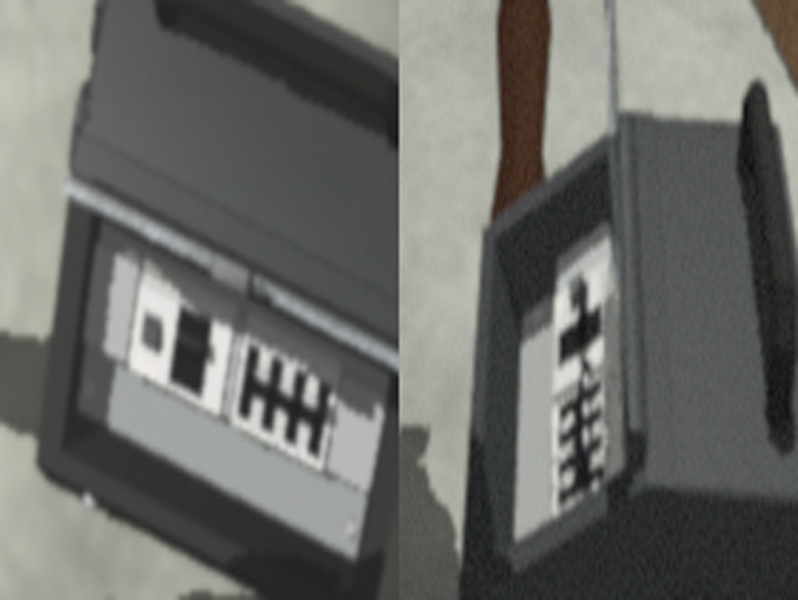

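```bash
cat >> h.py <<'E'
def tri(a,b):
    Ps=[]
    for n in("top","side"):
        m=camera_model(n);Ps.append(m["camera_matrix"]@np.diag([1,-1,-1.])@m["view"][:3])
    X=cv2.triangulatePoints(Ps[0],Ps[1],np.array(a,float).reshape(2,1),np.array(b,float).reshape(2,1)).ravel()
    return X[:3]/X[3]
E
python3 - <<'E'
from h import *
t=cv2.imread("pics/top4.png");s=cv2.imread("pics/side4.png")
T=lambda u,v:(200+u/2.85,85+v/5); S=lambda u,v:(270+(u-399)/2.85,150+v/5)
X=tri(T(152,333),S(577,290)); print("button",inbox(X))
for z in (70,80,85,90,95): print(z,inbox(ray("top",*T(152,333),z/1000)),inbox(ray("side",*S(577,290),z/1000)))
for u,v in((140,258),(235,312),(128,378),(222,412)):
  print("plate",inbox(ray("top",*T(u,v),.08)).round(1))
print("side plate",[inbox(ray("side",*S(u,v),.08)).round(1) for u,v in((553,270),(610,232),(552,395))])
for s0 in(66,75,85):
  o=np.array([s0*.866+14,40,70+s0*.5-24.2]); b=o+[-3.75,22,6.5]
  print(s0,o,"btn px",proj("top",[box(*b)]),proj("side",[box(*b)]),T(152,333),S(577,290))
E
```

```text
button [77.50412512 60.16029149 86.15968115]
70 [79.24706205 61.87254416 70.        ] [79.05930115 84.13905376 70.        ]
80 [77.83033064 60.78712379 80.        ] [78.55570882 69.43205753 80.        ]
85 [77.12196494 60.2444136  85.        ] [78.30391265 62.07855941 85.        ]
90 [76.41359923 59.70170342 90.        ] [78.05211649 54.72506129 90.        ]
95 [75.70523352 59.15899323 95.        ] [77.80032032 47.37156317 95.        ]
plate [105.8  78.9  80. ]
plate [104.5   4.6  80. ]
plate [54.3 72.  80. ]
plate [61.   1.2 80. ]
side plate [array([60.1, 83.8, 80. ]), array([104.6, 117.9,  80. ]), array([60.8, -7.7, 80. ])]
66 [71.156 40.    78.8  ] btn px [[251.14367858 155.71250912]] [[327.37457897 207.69916935]] (253.33333333333331, 151.6) (332.4561403508772, 208.0)
75 [78.95 40.   83.3 ] btn px [[252.11947951 151.84517624]] [[331.11384658 206.1159057 ]] (253.33333333333331, 151.6) (332.4561403508772, 208.0)
85 [87.61 40.   88.3 ] btn px [[253.21225725 147.51423622]] [[335.29892845 204.34387741]] (253.33333333333331, 151.6) (332.4561403508772, 208.0)
```

```bash
cat >> h.py <<'E'
ZD=np.array([.5,0,-.866])
def sl(s,y,n): # box point from slope coords
    return np.array([s*.866-.5*n,y,70+.5*s+.866*n])
def slinv(p): b=inbox(p)-[0,0,70]; return np.array([.866*b[0]+.5*b[2],b[1],-.5*b[0]+.866*b[2]])
def cur():
    s=read_state();q=s["tcp_rot"];z=R.from_quat([*q[1:],q[0]]).apply([0,0,11e-3]);return slinv(s["eef_pos"]+z)
E
python3 - <<'E'
from h import *
print(rel(tip(*sl(75,62,50),ZD),d(*ZD),d(0,1,0)))
E
```

```text
(array([-110.2, -139.6,  193.3]), array([ 0.002, -0.526,  0.002]), [array([ 0.00219243, -0.52617772,  0.00174094]), array([ 0.81656878,  0.00340241, -3.03183085])])
```

```bash
python3 -m pendant '[[[-22,-28,38],[0,-0.105,0],1],[[-44,-56,77],[0,-0.21,0],1],[[-66,-84,116],[0,-0.315,0],1],[[-88,-112,155],[0,-0.42,0],1],[[-110,-140,193],[0,-0.526,0],1]]'; python3 -m pendant '[[[0,0,0],[0,0,0],1],[[0,0,0],[0,0,0],1],[[0,0,0],[0,0,0],1]]';python3 - <<'E'
from h import *
print(rel(tip(*sl(75,62,50),ZD),d(*ZD),d(0,1,0))[:2],cur(),read_state()["joint_pos"])
E
```

```text
time: 12.7
eef_pos: [0.5973, 0.0911, 0.1596]
tcp_rot: [0.258, 0.14, 0.955, -0.038]
wrist_force: [0.5, -0.2, -0.1]
width: -0.0004
grip_force: 0.0
time: 13.08
eef_pos: [0.5997, 0.0935, 0.1654]
tcp_rot: [0.259, 0.139, 0.955, -0.036]
wrist_force: [0.3, -0.4, 0.8]
width: 0.0002
grip_force: 0.0
(array([5.5, 2. , 2.6]), array([ 0.002,  0.005, -0.002])) [80.56312384 60.04912941 52.64433283] [ 0.01125684 -0.48592816 -0.66897051  0.87839602 -0.14718726  0.26261416]
```

```bash
python3 -m pendant '[[[5.5,2,20],[0,0,0],1],[[5.5,2,40],[0,0,0],1],[[5.5,2,60],[0,0,0],1],[[5.5,2,66],[0,0,0],1],[[5.5,2,66],[0,0,0],1]]'; python3 -m pendant '[[[0,0,2],[0,0,0],1],[[0,0,4],[0,0,0],1],[[0,0,4],[0,0,0],1]]';python3 - <<'E'
from h import *
print(cur(),read_state()["wrist_force"]@d(*ZD))
E
```

```text
time: 13.7
eef_pos: [0.6254, 0.0874, 0.1016]
tcp_rot: [0.256, 0.139, 0.956, -0.037]
wrist_force: [-0.3, 0.9, -0.5]
width: -0.0004
grip_force: 0.0
time: 14.08
eef_pos: [0.6264, 0.0866, 0.0968]
tcp_rot: [0.256, 0.139, 0.956, -0.037]
wrist_force: [0.0, 0.0, 0.3]
width: 0.0002
grip_force: 0.0
[ 70.13866403  60.99149764 -20.50188069] -0.28675576337562614
```

```bash
python3 -m pendant '[[[-4,1,0],[0,0,0],1],[[-4,1,0],[0,0,0],1],[[-4,1,1.5],[0,0,0],1],[[-4,1,3],[0,0,0],1],[[-4,1,3],[0,0,0],1]]';python3 - <<'E'
from h import *
print(cur(),read_state()["wrist_force"]@d(*ZD))
E
python3 -m pendant '[[[0,0,1],[0,0,0],1],[[0,0,2],[0,0,0],1],[[0,0,2],[0,0,0],1]]';python3 - <<'E'
from h import *
print(cur(),read_state()["wrist_force"]@d(*ZD))
E
```

```text
time: 14.7
eef_pos: [0.6315, 0.0861, 0.096]
tcp_rot: [0.256, 0.139, 0.956, -0.037]
wrist_force: [0.3, 0.3, 1.3]
width: -0.0003
grip_force: 0.5
[ 74.07593945  61.95014106 -23.73697665] -1.0368139692305827
time: 15.08
eef_pos: [0.6324, 0.0858, 0.0943]
tcp_rot: [0.256, 0.139, 0.956, -0.037]
wrist_force: [-1.5, 0.6, 3.1]
width: -0.0001
grip_force: 1.8
[ 74.04912194  61.93510291 -25.66140682] -3.475959170022743
```

```bash
python3 -m pendant '[[[0,0,1],[0,0,0],1],[[0,0,2],[0,0,0],1],[[0,0,3],[0,0,0],1],[[0,0,3],[0,0,0],1]]';python3 - <<'E'
from h import *
print(cur(),read_state()["wrist_force"]@d(*ZD))
E
```

```text
time: 15.58
eef_pos: [0.6334, 0.0856, 0.0928]
tcp_rot: [0.255, 0.139, 0.956, -0.037]
wrist_force: [-21.0, 1.6, 19.9]
width: 0.0002
grip_force: 13.6
[ 74.17376315  62.05076343 -27.49549507] -27.544673630417044
```

```bash
python3 -m pendant '[[[0,0,-20],[0,0,0],1],[[0,0,-50],[0,0,0],1],[[15,10,-80],[0,0,0],1],[[29,20,-90],[0,0,0],1],[[29,20,-90],[0,0,0],1]]';python3 - <<'E'
from h import *
print(cur())
for n in("side","top"): cv2.imwrite(f"pics/{n}5.png",capture(n)[:,:,::-1])
a=cv2.imread("pics/top5.png")[85:205,200:340]
b=cv2.imread("pics/side5.png")[150:270,270:410]
c=cv2.imread("pics/side4.png")[150:270,270:410]
cv2.imwrite("pics/c5.png",cv2.resize(np.hstack([a,b,c]),None,fx=1.9,fy=3.5,interpolation=cv2.INTER_CUBIC))
E
```

```text
time: 16.2
eef_pos: [0.5717, 0.1255, 0.1543]
tcp_rot: [0.255, 0.138, 0.956, -0.037]
wrist_force: [0.9, -0.9, 0.4]
width: -0.0001
grip_force: 0.0
[43.81290938 82.81263154 61.06416438]
```

View pics/c5.png

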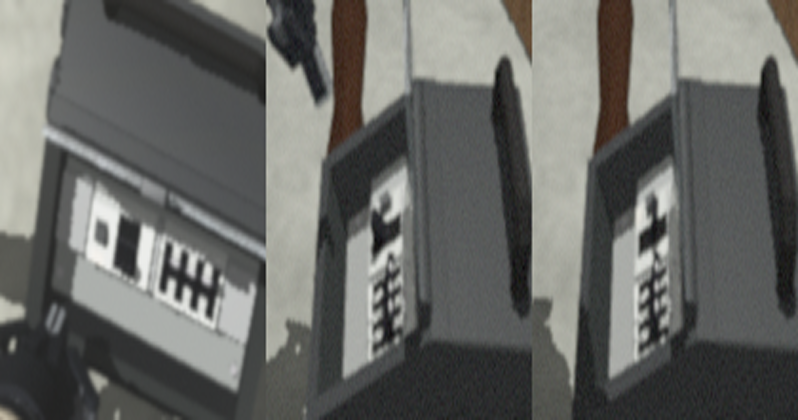

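```bash
python3 -m pendant '[[[-1,-26,10],[0,0,0],1],[[-2,-52,30],[0,0,0],1],[[-2,-52,51],[0,0,0],1],[[-2,-52,51],[0,0,0],1],[[-2,-52,51],[0,0,0],1]]';python3 - <<'E'
from h import *
print(cur(), rel(tip(*sl(46,30.5,-19),ZD),d(*ZD),d(0,1,0))[:2])
print(inbox(ray("top",266.8,155.6,.09)),inbox(ray("top",253.3,151.6,.087)))
E
```

```text
time: 16.92
eef_pos: [0.5836, 0.0669, 0.112]
tcp_rot: [0.255, 0.139, 0.956, -0.037]
wrist_force: [0.4, 0.7, -1.0]
width: -0.0
grip_force: 0.0
[47.00198468 29.95348916 10.4061346 ] (array([ 1. ,  0.5, 29.4]), array([ 0.   , -0.002, -0.001]))
[76.64743832 30.22551948 90.        ] [76.81803063 60.09428485 87.        ]
```

```bash
python3 -m pendant '[[[1,0.5,12],[0,0,0],1],[[1,0.5,26],[0,0,0],1],[[1,0.5,26],[0,0,0],1],[[-4,0.5,26],[0,0,0],1],[[-9,0.5,26],[0,0,0],1]]'; python3 -m pendant '[[[-4,0,0],[0,0,0],1],[[-7,0,0],[0,0,0],1],[[-7,0,0],[0,0,0],1]]';python3 - <<'E'
from h import *
f=read_state()["wrist_force"];print(cur(),f@d(*ZD),f@d(.866,0,.5))
E
```

```text
time: 17.55
eef_pos: [0.6036, 0.0616, 0.0941]
tcp_rot: [0.255, 0.139, 0.956, -0.037]
wrist_force: [-9.2, 2.0, 2.3]
width: -0.0
grip_force: 3.8
time: 17.92
eef_pos: [0.6095, 0.0598, 0.0977]
tcp_rot: [0.255, 0.139, 0.956, -0.037]
wrist_force: [-3.9, 0.7, 1.5]
width: 0.0002
grip_force: 1.6
[ 63.05646018  30.54569195 -15.47020482] -3.252808065447217 -2.6913200022276818
```

```bash
python3 -m pendant '[[[-2,0,0],[0,0,0],1],[[-4,0,0],[0,0,0],1],[[-6,0,0],[0,0,0],1],[[-6,0,0],[0,0,0],1]]';python3 - <<'E'
from h import *
f=read_state()["wrist_force"];print(cur(),f@d(*ZD),f@d(.866,0,.5))
E
python3 -m pendant '[[[-1,0,0],[0,0,0],1],[[-2,0,0],[0,0,0],1],[[-2,0,0],[0,0,0],1]]';python3 - <<'E'
from h import *
f=read_state()["wrist_force"];print(cur(),f@d(*ZD),f@d(.866,0,.5))
E
```

```text
time: 18.42
eef_pos: [0.6146, 0.0582, 0.1005]
tcp_rot: [0.256, 0.139, 0.956, -0.037]
wrist_force: [-1.9, 1.9, -2.2]
width: 0.0001
grip_force: 0.8
[ 69.16186559  30.43966589 -15.69750725] 0.7012931292934452 -3.1416722372840145
time: 18.8
eef_pos: [0.6164, 0.0576, 0.1018]
tcp_rot: [0.256, 0.139, 0.956, -0.037]
wrist_force: [-0.9, -0.2, -1.3]
width: -0.0003
grip_force: 0.6
[ 71.41944659  30.41333869 -15.51938863] 0.7100613189168399 -1.3234894517885636
```

```bash
python3 -m pendant '[[[-1,0,0],[0,0,0],1],[[-2,0,0],[0,0,0],1],[[-3,0,0],[0,0,0],1],[[-3,0,0],[0,0,0],1]]';python3 - <<'E'
from h import *
f=read_state()["wrist_force"];print(cur(),f@d(*ZD),f@d(.866,0,.5))
E
python3 -m pendant '[[[-1,0,0],[0,0,0],1],[[-2,0,0],[0,0,0],1],[[-2,0,0],[0,0,0],1]]';python3 - <<'E'
from h import *
f=read_state()["wrist_force"];print(cur(),f@d(*ZD),f@d(.866,0,.5))
E
```

```text
time: 19.3
eef_pos: [0.6183, 0.0571, 0.1025]
tcp_rot: [0.255, 0.139, 0.956, -0.037]
wrist_force: [-5.0, 1.2, -0.7]
width: 0.0002
grip_force: 2.3
[ 73.43313854  30.39983209 -15.86434987] -1.9341186204592749 -4.834591863772629
time: 19.68
eef_pos: [0.6186, 0.057, 0.1024]
tcp_rot: [0.254, 0.139, 0.957, -0.037]
wrist_force: [-15.1, 3.9, 2.1]
width: -0.0005
grip_force: 7.2
[ 73.6944129   30.45747445 -16.11601472] -9.651169420121242 -12.470654124104133
```

```bash
python3 -m pendant '[[[-1,0,0],[0,0,0],1],[[-2,0,0],[0,0,0],1],[[-2,0,0],[0,0,0],1]]';python3 - <<'E'
from h import *
f=read_state()["wrist_force"];print(cur(),f@d(*ZD),f@d(.866,0,.5))
E
python3 -m pendant '[[[4,0,0],[0,0,0],1],[[15,0,0],[0,0,0],1],[[28,0,-20],[0,0,0],1],[[30,0,-60],[0,0,0],1],[[30,50,-90],[0,0,0],1]]'
python3 -m pendant '[[[0,0,0],[0,0,0],1],[[0,0,0],[0,0,0],1]]'
python3 - <<'E'
from h import *
print(cur())
for n in("side","top"): cv2.imwrite(f"pics/{n}6.png",capture(n)[:,:,::-1])
g=lambda i:cv2.imread(f"pics/side{i}.png")[185:255,315:375].astype(int)
for i in(4,5):print(i,np.abs(g(6)-g(i)).mean(), (np.abs(g(6)-g(i)).max(2)>60).sum())
print(np.abs(g(4)-g(5)).mean(),(np.abs(g(4)-g(5)).max(2)>60).sum())
E
```

```text
time: 20.05
eef_pos: [0.619, 0.0569, 0.1024]
tcp_rot: [0.252, 0.139, 0.957, -0.037]
wrist_force: [-23.5, 6.0, 5.7]
width: -0.0003
grip_force: 12.4
[ 73.94589155  30.46133441 -16.3344945 ] -17.040850627629204 -18.157098649678748
time: 20.68
eef_pos: [0.5686, 0.1226, 0.1713]
tcp_rot: [0.258, 0.142, 0.955, -0.037]
wrist_force: [1.4, 0.1, -0.4]
width: 0.0001
grip_force: 0.0
time: 20.92
eef_pos: [0.5682, 0.1242, 0.1679]
tcp_rot: [0.256, 0.139, 0.956, -0.037]
wrist_force: [-0.4, -0.5, -0.6]
width: -0.0003
grip_force: 0.0
[48.08171488 80.4976412  74.27950791]
4 2.697619047619048 0
5 5.166825396825397 66
5.254444444444444 67
```

```bash
python3 - <<'E'
from h import *
print(rel(box(0,40,345),(0,0,-1),d(0,1,0))[:2])
E
```

```text
(array([ -89.7,  -39.5, -153.9]), array([-0.   ,  0.522, -0.002]))
```

```bash
python3 -m pendant '[[[-18,-8,-31],[0,0.105,0],1],[[-36,-16,-62],[0,0.21,0],1],[[-54,-24,-92],[0,0.315,0],1],[[-72,-32,-123],[0,0.42,0],1],[[-90,-40,-154],[0,0.522,0],1]]'; python3 -m pendant '[[[0,0,0],[0,0,0],1],[[-40,-13,0],[0,0,0],1],[[-90,-26,0],[0,0,0],1],[[-140,-40,0],[0,0,0],1],[[-140,-40,0],[0,0,0],1]]'
python3 - <<'E'
from h import *
s=read_state();print(inbox(s["eef_pos"]),rel(box(140,0,266),(0,0,-1),d(0,1,0))[:2],s["joint_pos"])
E
```

```text
time: 21.65
eef_pos: [0.5578, 0.0839, 0.347]
tcp_rot: [-0.001, 0.145, 0.989, 0.001]
wrist_force: [0.1, -0.1, -0.2]
width: -0.0004
grip_force: 0.0
time: 22.28
eef_pos: [0.6824, 0.004, 0.34]
tcp_rot: [-0.003, 0.146, 0.989, 0.0]
wrist_force: [0.2, -0.5, -0.1]
width: 0.0004
grip_force: 0.0
[142.62459417  -2.30844829 339.98404857] (array([ 2.2,  2.3, 74. ]), array([-0.   , -0.006, -0.005])) [-1.85436726e-01  4.52893358e-01  6.86233370e-01  1.81022920e+00
  4.28089607e-04  1.07160377e-01]
```

```bash
python3 -m pendant '[[[2,2,30],[0,0,0],1],[[2,2,60],[0,0,0],1],[[2,2,74],[0,0,0],1],[[22,2,74],[0,0,0],1],[[37,2,74],[0,0,0],1]]'; python3 -m pendant '[[[20,0,0],[0,0,0],1],[[40,0,3],[0,0,0],1],[[60,0,8],[0,0,0],1],[[80,0,15],[0,0,0],1],[[95,0,22],[0,0,0],1]]'
python3 - <<'E'
from h import *
s=read_state();print(inbox(s["eef_pos"]))
E
```

```text
time: 22.9
eef_pos: [0.6447, 0.0198, 0.2727]
tcp_rot: [0.001, 0.144, 0.99, 0.0]
wrist_force: [2.4, -0.9, 0.3]
width: 0.0002
grip_force: 1.3
time: 23.52
eef_pos: [0.5538, 0.0469, 0.2508]
tcp_rot: [0.001, 0.144, 0.99, 0.0]
wrist_force: [0.8, -0.1, 0.2]
width: 0.0001
grip_force: 0.1
[  7.10832047   2.33541975 250.81351465]
```

```bash
python3 -m pendant '[[[15,0,15],[0,0,0],1],[[25,0,35],[0,0,0],1],[[28,0,50],[0,0,0],1],[[28,0,60],[0,0,0],1],[[28,0,60],[0,0,0],1]]'; python3 -m pendant '[[[0,0,0],[0,0,0],1],[[0,0,0],[0,0,0],1],[[0,0,0],[0,0,0],1],[[0,0,0],[0,0,0],1],[[0,0,0],[0,0,0],1]]';  python3 -m pendant '[[[0,0,0],[0,0,0],1],[[0,0,0],[0,0,0],1],[[0,0,0],[0,0,0],1],[[0,0,0],[0,0,0],1],[[0,0,0],[0,0,0],1]]'; python3 - <<'E'
from h import *
s=read_state();print(inbox(s["eef_pos"]),rel(box(-16,0,115),(0,0,-1),d(0,1,0))[:2])
E
```

```text
time: 24.15
eef_pos: [0.5279, 0.0546, 0.1898]
tcp_rot: [0.0, 0.144, 0.99, 0.0]
wrist_force: [-0.4, -0.6, -0.2]
width: -0.0001
grip_force: 0.0
time: 24.78
eef_pos: [0.528, 0.0547, 0.1903]
tcp_rot: [0.0, 0.144, 0.99, 0.0]
wrist_force: [0.2, 0.0, -0.8]
width: -0.0002
grip_force: 0.0
time: 25.4
eef_pos: [0.528, 0.0547, 0.1903]
tcp_rot: [0.0, 0.144, 0.99, 0.0]
wrist_force: [1.1, -0.3, 0.1]
width: -0.0001
grip_force: 0.0
[-19.83794954   2.45288254 190.30993175] (array([-3.8, -2.5, 75.3]), array([ 0.001,  0.001, -0.001]))
```

```bash
python3 -m pendant '[[[-2,-2.5,25],[0,0,0],1],[[-1,-2.5,50],[0,0,0],1],[[0,-2.5,75],[0,0,0],1],[[0,-2.5,90],[0,0,0],1],[[0,-2.5,90],[0,0,0],1]]'; python3 -m pendant '[[[0,0,4],[0,0,0],1],[[0,0,8],[0,0,0],1],[[0,0,12],[0,0,0],1],[[0,0,14],[0,0,0],1],[[0,0,14],[0,0,0],1]]'; python3 - <<'E'
from h import *
s=read_state();print(inbox(s["eef_pos"]))
E
```

```text
time: 26.02
eef_pos: [0.5267, 0.0524, 0.0995]
tcp_rot: [-0.0, 0.144, 0.99, 0.0]
wrist_force: [0.2, 0.1, 1.2]
width: 0.0003
grip_force: 0.0
time: 26.65
eef_pos: [0.5272, 0.0524, 0.0862]
tcp_rot: [0.0, 0.144, 0.99, 0.0]
wrist_force: [0.8, -0.1, -0.3]
width: 0.0002
grip_force: 0.0
[-1.99033994e+01  4.90004032e-02  8.61623888e+01]
```

```bash
python3 -m pendant '[[[0,0,1.5],[0,0,0],1],[[0,0,3],[0,0,0],1],[[0,0,4],[0,0,0],1],[[0,0,4],[0,0,0],1]]';python3 -m pendant '[[[0,0,1.5],[0,0,0],1],[[0,0,3],[0,0,0],1],[[0,0,4],[0,0,0],1],[[0,0,4],[0,0,0],1]]'
```

```text
time: 27.15
eef_pos: [0.5277, 0.0523, 0.0835]
tcp_rot: [0.001, 0.144, 0.99, 0.0]
wrist_force: [-3.4, 0.3, 9.7]
width: 0.0003
grip_force: 5.2
time: 27.65
eef_pos: [0.5281, 0.0523, 0.0827]
tcp_rot: [0.002, 0.144, 0.99, 0.0]
wrist_force: [-16.5, 1.4, 36.4]
width: 0.0001
grip_force: 20.0
```

```bash
python3 -m pendant '[[[0,0,-30],[0,0,0],1],[[0,0,-80],[0,0,0],1],[[0,0,-130],[0,0,0],1],[[15,40,-180],[0,0,0],1],[[30,85,-200],[0,0,0],1]]'; python3 -m pendant '[[[15,50,0],[0,0,0],1],[[30,100,0],[0,0,0],1],[[45,150,0],[0,0,0],1],[[45,150,0],[0,0,0],1],[[45,150,0],[0,0,0],1]]'; python3 - <<'E'
from h import *
for n in("side","top"): cv2.imwrite(f"pics/{n}7.png",capture(n)[:,:,::-1])
a=cv2.imread("pics/side7.png")[40:380,60:460];b=cv2.imread("pics/top7.png")[40:380,130:530]
cv2.imwrite("pics/c7.png",np.hstack([a,b]))
g=lambda i:cv2.imread(f"pics/side{i}.png")[160:260,290:420].astype(int)
dd=np.abs(g(7)-g(0)).max(2);print((dd>50).sum(),dd.mean())
E
```

```text
time: 28.28
eef_pos: [0.5235, 0.1427, 0.2816]
tcp_rot: [0.002, 0.145, 0.989, 0.001]
wrist_force: [0.4, 0.7, 0.8]
width: -0.0
grip_force: 0.0
time: 28.9
eef_pos: [0.5223, 0.2987, 0.2783]
tcp_rot: [0.0, 0.144, 0.99, 0.0]
wrist_force: [-0.7, -0.8, -0.3]
width: 0.0001
grip_force: 0.0
32 6.452307692307692
```

View pics/c7.png

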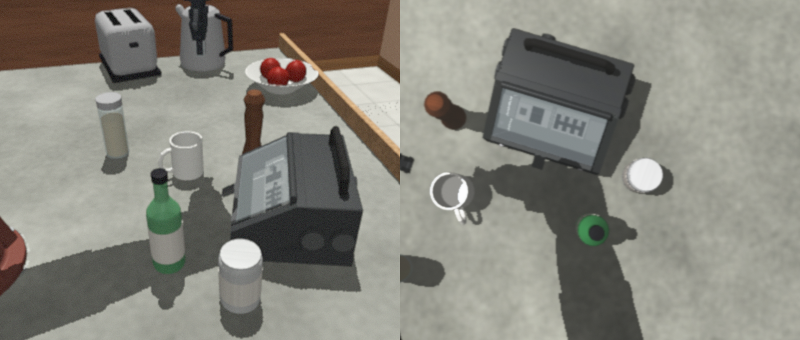

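The flap is shut, the jar stands upright at left (side-view crop (112,128)), both breakers look as they did at the start, and the bystanders are in place.

```bash
python3 -c "
from plant import *
print(hand_in())"
```

```text
the job is handed in; nothing more can be done
None
```

The job is done and handed in at about 29 s of the 69 s allowed: the jar stands upright well clear of the flap, the RCD was tripped and its lever latched back up, the flap is fully shut, and the other breaker and the kitchen things look unchanged in the last pictures.

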